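Queue the order tokens in the counter tray

TASK

Two wooden order tokens wait at the two ends of the cross row of the T-shaped queue tray. Slide them along the track, without lifting them, into the lane that runs to the adjustable end stop: first the token with the flat bar handle, pressed home against the sprung stop until it firmly pushes back, then the token with the round knob behind it, pressing the pair firmly home against the stop together. Push gently (never with more than about 20 N), leave the two tokens touching or nearly so in the lane, let go, and leave the cup, shaker and sugar dish alone.

Things in the scene. Friction and masses are not known exactly. Their poses are not given: they have to be found in the camera images.
- queue_tray: Fixed T-shaped pale wooden tray. Origin: under the tray below the middle of the cross row, where the lane joins; z up, y along the cross row; the lane runs to tray -x, roughly towards the robot. Floor 6 mm thick. Cross row: channel 59 mm wide (x -28 to 31), 190 mm long (y -95 to 95). Walls 8 mm thick, lips overhang the channels 4 mm at 18-21 mm height, so tokens slide but cannot lift out.
- lane_mouth (a point): Point on the tray floor (6 mm up) at the middle of the lane's mouth, tray x = -28 mm, y = 0; same axes as the tray. The lane is 56 mm wide (y -28 to 28 mm); its mouth tapers from 68 mm wide at x = -28 mm to 56 mm at x = -52 mm. The lane floor is 0.6 mm lower; its side walls end at tray x = -190 mm.
- end_block: Wooden block fixed across the lane's end, tray x -190 to -178 mm, 24 mm high, brass thumb-screw behind; origin and axes coincide with the tray's. Carries the end stop, a black rubber sprung pad 44 mm wide facing +x, which yields 1 mm per 5 N and bottoms after 3.4 mm (17 N). Home: over 4 N on it for 0.3 s; never push a token with over 20 N against tray or stop.
- stop_mid (a point): Fixed point at tray x = -151 mm, y = 0, 12 mm high: the middle of the pad face's range. The thumb-screw is set differently each time: the untouched pad face is up to 12 mm before or behind this point (tray x -163 to -139 mm); not measured, so feel for it. When let go the pad pushes the tokens back a few mm: ease off slowly.
- bar_token: Loose dark wooden token: slab 54 x 54 x 10 mm with an upright flat bar handle on its middle, 16 mm thick (own x) and 34 mm long (own y), from 10 to 48 mm height. Origin under the slab's centre. Axes as the tray's. 0.1 to 0.17 kg; waxed; of a push on the handle up to a third is lost to friction before the stop. Starts at the row's left or right end, 58 to 66 mm from the tray's middle.
- round_token: Loose dark wooden token, slab 54 x 54 x 10 mm, with an upright round knob on its middle, 24 mm in diameter, from 10 to 48 mm height. Origin under the slab's centre. Axes as the tray's. 0.1 to 0.17 kg; waxed, slides alike. Starts at the other end of the cross row.
- table_cup: Small white coffee cup, 76 x 94 x 62 mm, standing beside the lane; origin under its centre. To be left alone.
- salt_shaker: Salt shaker, 39 mm across, 76 mm high, standing beside the lane; origin under its centre. To be left alone.
- sugar_dish: Little glass dish of lump sugar, 74 mm across, 30 mm high, standing beside the lane; origin under its centre. To be left alone.
Things that resemble listed ones, but are neither listed nor needed, are in the scene too. What is shaped like the bar_token but green or yellow is not meant. What is shaped like the round_token but blue is not meant.

How it is judged:
By the outcome, as a careful person would: the job done as asked, in the order asked, and still so for the second after the job is handed in, with the robot touching nothing.
It also fails if it takes over 72 s, if anything falls off the work surface, if the arm or the gripper's body presses on something with over 40 N, if the wrist force passes 120 N, or if a joint passes its speed limit or range.

ROBOT

A 6-joint arm with a two-finger parallel gripper is mounted at the origin on a cart in front of the work surface, level with it; the furniture and walls round the work are solid. World frame = base frame: x ahead of the robot, y to its left, z up, the work surface at z = 0. Lengths are in m, angles in rad, forces in N, time in s.
With the tool pointing down it reaches from about 0.35 to 0.95 m from the base axis. Payload 17.4 kg.
Tool frame: the origin (TCP) lies at the centre of the arm's flange, where the gripper is bolted on; the fingertips stand 186 mm ahead of it and the grasp point (between the pads) lies 167 mm ahead of it (hold_point_z is the distance from the TCP to the grasp point, in m); z points along the fingers, y is the line along which they close (so a half turn about z gives the same grasp; the last joint's range is limited). The gripper opens to 93 mm and grips with 3 to 60 N. Pads are 15 mm wide; open, the fingers measure 128 mm over their backs; the gripper's body (75 mm by 188 mm) begins 65 mm behind the grasp point.
Start: joints at [1.281, 0.116, 1.442, -0, 1.584, -0.038], TCP at [0.168, 0.654, 0.405] pointing down, gripper open.
Joint ranges: [-2.83, 2.83], [-0.83, 2.19], [0.07, 2.5], [-1.14, 4.28], [0.01, 3], [-2.97, 2.97]. Speed limits (rad/s): [1.89, 1.89, 2.22, 3.14, 3.14, 3.14].

INTERFACE

Orientations are given as [roll, pitch, yaw] about the fixed x, y, z axes, in that order (R = Rz(yaw) Ry(pitch) Rx(roll)).
In Python, from plant import get_state, capture, close_job, hold_point_z gives the robot as it stands.
- The arm moves only by the shell command python3 -m crank 'ROWS' [OPENING]. ROWS is JSON, a list of rows, each a list of 2 entries, a list of its own where there are three numbers: the shift along the tool's x, y, z in mm, then the turn, a rotation vector about the tool's x, y, z in rad. In form: [[[x, y, z], [wx, wy, wz]], ...]. A call has 1 to 12 rows; each row shifts and turns the commanded pose from where the row before left it, along the tool's axes as they then stand; what a row does not reach is not made up. A row lasts 1/10 s, in which the tool goes at most 50 mm and 8.59 degrees, less where a joint would pass 70% of its speed; a pose out of reach is approached as far as the arm can. A call with a gripper value outside its range is refused whole. OPENING is the finger opening in mm, from 0 to 93, set as the call begins (- or left out, the last holds). The fingers move at their own pace and stop on an object; the grip force is fixed at half the most. Time passes only in rows, so rows that do not move let the fingers close. It gives the time, the measured TCP pose, the force, the opening and the grip force at its end, in the units of the state.
- get_state(): the state, without advancing time (a new reading comes with each control period).
- capture(name): name is "scene" or "top" or "wrist"; returns a dict with "pixels" (480x640x3 uint8, red, green, blue), "depth" (480x640 float32, m along the optical axis (not along the pixel's ray), 0 where there is no reading), "intrinsics" (3x3 intrinsics, pixels), "k1" (the pictures are not rectified: a ray, as slopes to the right and down, at radius r is drawn at 1 + k1 r^2 times it, then the intrinsics apply), "world_from_camera" (4x4, takes a point from camera to world coordinates); the wrist camera has in their place "T_tool_cam" (4x4, takes a point from camera to tool coordinates, whose origin is the TCP and whose axes are the flange's). Camera axes: x right, y down, z forward; pixel columns grow to the right and rows downward; lengths in m; the calibration is good to about 2 mm. A picture is of the moment at which its call begins: read the wrist's pose just before it.
- close_job(): hands the job in; it is judged then, once.
The state is a dict: "clock": time; "q": joint angles; "joint_vel": joint speeds; "joint_efforts": joint torques, N m; "tcp_pos": TCP position; "orientation": TCP orientation; "force": force on the tool from outside, world axes, zero at the start; "ft_torque": the same for the moment, N m; "grip_width": opening from 0.0 (shut) to 1.0 (fully open); "grip_force": force on a finger pad.
Only numpy, scipy, OpenCV 4.12 (cv2) and the standard library are available. Lean on these libraries where they do the work, as an engineer would, in place of code of your own. Each camera call takes 0.05 s, during which the arm holds its last target. There are 200 camera calls.

## Working session

There is one attempt and no reset: what is moved stays moved. The work goes in short steps, Python scripts to look and compute and a shell command to move; the robot and the scene stay as the last step left them, time stands still between calls to the robot, and variables do not carry over. Pictures are saved under pics/ and viewed, at most 10 in all, crops included, and the job is handed in when it is done.

```bash
mkdir -p pics; ls; python3 - <<'E'
from plant import get_state, capture, hold_point_z
import cv2, numpy as np
print(get_state(), hold_point_z)
for n in ("top","scene"):
    c=capture(n); cv2.imwrite(f"pics/{n}0.png",c["pixels"][:,:,::-1]); print(n,c["intrinsics"],c["k1"],c["world_from_camera"])
    np.savez(f"{n}0.npz",**c)
E
```

```text
pics
{'clock': 0.0, 'q': array([ 1.28116503e+00,  1.16494012e-01,  1.44227281e+00, -3.20057108e-05,
        1.58401562e+00, -3.77766929e-02]), 'joint_vel': array([-0.00011174,  0.00014091,  0.00128111,  0.00064682, -0.0004958 ,
        0.00051869]), 'joint_efforts': array([-3.31317991e-03, -7.21258235e+01, -6.22593284e+01,  7.78602809e-02,
        2.40504602e-02, -1.05590132e-04]), 'tcp_pos': array([0.16820989, 0.65371437, 0.40399496]), 'orientation': array([-3.14040251e+00, -1.29547865e-05,  2.88973764e+00]), 'force': array([-0.20451699,  1.13972159, -0.3315533 ]), 'ft_torque': array([ 0.04198786, -0.0409814 ,  0.01557389]), 'grip_force': 0.0, 'grip_width': 0.9990165037295221} 0.1673
top [[503.32284652   0.         312.92270804]
 [  0.         503.32284652 242.29851801]
 [  0.           0.           1.        ]] -0.010704216006571282 [[-2.45640897e-02 -9.97171313e-01  7.10350411e-02  4.66616154e-01]
 [-9.99698149e-01  2.44689123e-02 -2.20986177e-03 -7.35465936e-02]
 [ 4.65460581e-04 -7.10678823e-02 -9.97471373e-01  8.85635601e-01]
 [ 0.00000000e+00  0.00000000e+00  0.00000000e+00  1.00000000e+00]]
scene [[542.85224001   0.         314.36548422]
 [  0.         542.85224001 233.22868989]
 [  0.           0.           1.        ]] -0.0496709243130247 [[ 0.84825086 -0.31662987  0.42451857  0.18250501]
 [-0.5294354  -0.52664901  0.66508569 -0.66199663]
 [ 0.01298629 -0.78891466 -0.61436554  0.58063436]
 [ 0.          0.          0.          1.        ]]
```

View pics/top0.png

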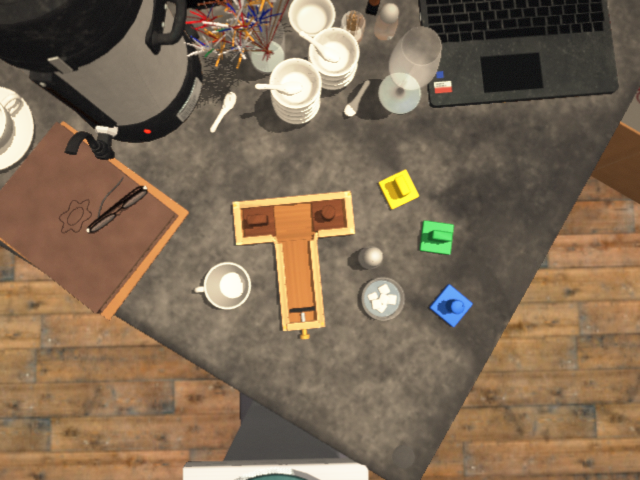

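View pics/scene0.png

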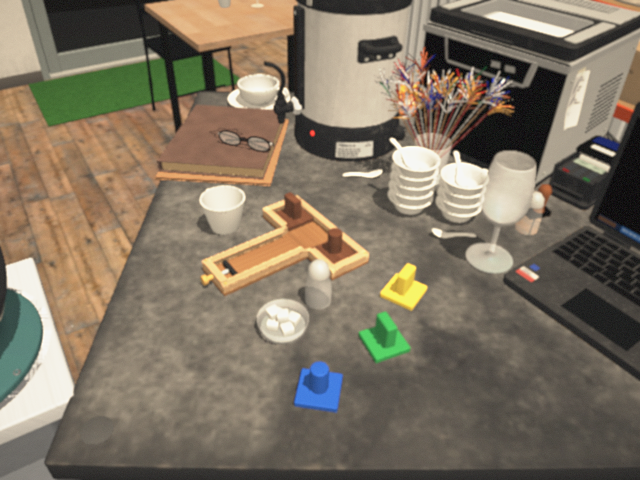

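The top view shows the T-tray with its cross row at about (293,217). A dark token sits at its left end (258,219) and another at its right end (327,214). The lane runs down to the stop and thumb-screw at (305,330). The lookalikes are a yellow bar (399,189), a green bar (437,237) and a blue round (451,306). Only the two dark wooden tokens in the tray fit the description; next I'll measure and crop to see which is which.

```bash
cat > h.py <<'E'
import numpy as np, cv2
def ray(c,uv,T=None):
    K=np.asarray(c["intrinsics"]);T=c["world_from_camera"] if T is None else T
    uv=np.atleast_2d(uv).astype(float);d=(uv-K[:2,2])/K[0,0];s=d.copy()
    for _ in range(8): s=d/(1+float(c["k1"])*(s**2).sum(1,keepdims=True))
    return T[:3,3],np.c_[s,np.ones(len(s))]@T[:3,:3].T
def plane(c,uv,z,T=None):
    o,d=ray(c,uv,T);return o+d*((z-o[2])/d[:,2])[:,None]
def tri(o1,d1,o2,d2):
    A=np.c_[d1,-d2];t=np.linalg.lstsq(A,o2-o1,rcond=None)[0];p,q=o1+t[0]*d1,o2+t[1]*d2
    return (p+q)/2,np.linalg.norm(p-q)
E
python3 - <<'E'
from h import *
t=dict(np.load("top0.npz"));s=dict(np.load("scene0.npz"))
a=cv2.resize(t["pixels"][180:350,220:370],None,fx=3,fy=3,interpolation=3)
b=cv2.resize(s["pixels"][170:300,190:380],None,fx=2.2,fy=2.2,interpolation=3)
h=max(a.shape[0],b.shape[0]);pad=lambda x:np.pad(x,((0,h-x.shape[0]),(0,0),(0,0)))
im=np.hstack([pad(a),pad(b)])[:,:,::-1];im=cv2.resize(im,None,fx=.9,fy=.9) if im.shape[1]>800 else im
if im.shape[1]>800: im=cv2.resize(im,(800,int(im.shape[0]*800/im.shape[1])))
cv2.imwrite("pics/crop.png",im);print(im.shape)
hsv=cv2.cvtColor(t["pixels"],cv2.COLOR_RGB2HSV)
for p in [(243,205),(290,199),(302,280),(281,280),(320,290),(258,219),(327,214),(293,220)]: print(p,hsv[p[1],p[0]],t["depth"][p[1],p[0]])
E
```

```text
(459, 781, 3)
(243, 205) [ 18 127 245] 0.8715943
(290, 199) [ 22 113 253] 0.87191427
(302, 280) [ 14 170 226] 0.8783561
(281, 280) [ 21 119 252] 0.8645455
(320, 290) [ 21 120 251] 0.8616495
(258, 219) [ 10 171 164] 0.83574545
(327, 214) [ 10 170 150] 0.8366271
(293, 220) [ 14 171 216] 0.88748366
```

View pics/crop.png

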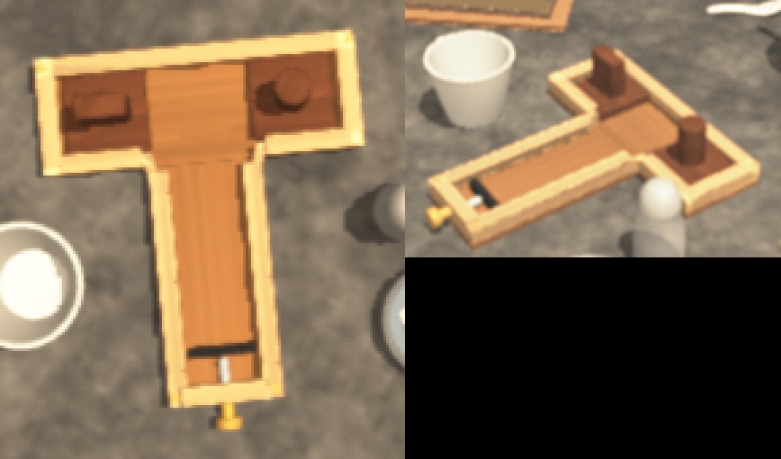

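The crop confirms the left token (258,219) is the dark flat bar and the right one (327,214) is the dark round knob. The pad shows as a black strip at about (294,310). Next come the tray pose and the handle tops, from both views.

```bash
python3 - <<'E'
from h import *
t=dict(np.load("top0.npz"));s=dict(np.load("scene0.npz"))
def cloud(c):
    v,u=np.mgrid[:480,:640];o,d=ray(c,np.c_[u.ravel(),v.ravel()]);return (o+d*c["depth"].reshape(-1,1)).reshape(480,640,3)
def masks(c,roi):
    hsv=cv2.cvtColor(c["pixels"],cv2.COLOR_RGB2HSV);m=cv2.inRange(hsv,(16,80,200),(28,150,255));z=np.zeros_like(m);z[roi]=m[roi];return z
mt=masks(t,np.s_[185:335,225:360])
cn=max(cv2.findContours(cv2.morphologyEx(mt,cv2.MORPH_CLOSE,np.ones((5,5))),0,2)[0],key=cv2.contourArea)
ap=cv2.approxPolyDP(cn,4,True)[:,0];print(ap.tolist());W=plane(t,ap,.021);print(W.round(4))
for n,c,roi in(("top",t,np.s_[190:250,230:360]),("scene",s,np.s_[180:280,255:375])):
    P=cloud(c);k=np.zeros((480,640),bool);k[roi]=1
    m=(k&(P[...,2]>.042)&(P[...,2]<.075)&(c["depth"]>0)).astype(np.uint8)
    N,l,st,ce=cv2.connectedComponentsWithStats(m)
    for i in range(1,N):
        if st[i,4]>15:
            q=P[l==i];top=q[q[:,2]>np.percentile(q[:,2],60)-.004]
            print(n,st[i],ce[i].round(1),"zmax",np.percentile(q[:,2],[50,90]).round(4),q.mean(0).round(4),top.mean(0).round(4), (top.max(0)-top.min(0)).round(3), 'plane@.054',plane(c,ce[i],.054).round(4))
    g=(mt>0) if n=="top" else masks(s,np.s_[190:290,200:370])>0
    print(n,"rim z",np.percentile(P[g&(c["depth"]>0)][:,2],[10,50,80]).round(4))
E
```

```text
[[350, 191], [233, 202], [236, 244], [275, 244], [283, 330], [324, 326], [316, 239], [354, 233]]
[[ 0.6158 -0.142   0.021 ]
 [ 0.6016  0.0612  0.021 ]
 [ 0.5285  0.057   0.021 ]
 [ 0.5269 -0.0101  0.021 ]
 [ 0.3799 -0.0209  0.021 ]
 [ 0.3849 -0.0908  0.021 ]
 [ 0.5338 -0.0809  0.021 ]
 [ 0.5425 -0.1467  0.021 ]]
top [321 205  14  15 160] [327.6 212.1] zmax [0.0525 0.0545] [ 0.5759 -0.101   0.0524] [ 0.5761 -0.101   0.0525] [0.023 0.022 0.007] plane@.054 [[ 0.5757 -0.101   0.054 ]]
top [246 214  21  11 201] [256.  219.1] zmax [0.0523 0.0546] [0.5671 0.0184 0.0523] [0.5673 0.0185 0.0526] [0.017 0.034 0.007] plane@.054 [[0.5669 0.0182 0.054 ]]
top rim z [0.0174 0.02   0.0215]
scene [284 193  17  15 169] [292.2 199.8] zmax [0.0511 0.0533] [0.5662 0.0122 0.0498] [0.567  0.0134 0.0517] [0.017 0.035 0.007] plane@.054 [[0.5632 0.0068 0.054 ]]
scene [328 228  15  14 172] [334.8 234.5] zmax [0.0519 0.0534] [ 0.5751 -0.1073  0.0503] [ 0.5759 -0.1062  0.052 ] [0.022 0.022 0.007] plane@.054 [[ 0.5723 -0.1112  0.054 ]]
scene [307 260  23  20 366] [318.4 271. ] zmax [0.067 0.074] [ 0.497  -0.1815  0.0657] [ 0.4982 -0.1801  0.0705] [0.028 0.028 0.01 ] plane@.054 [[ 0.5042 -0.1706  0.054 ]]
scene rim z [0.0121 0.0193 0.0205]
```

The measurements agree with the text. The tray origin is about (0.571, -0.043) with yaw 0.070 rad, the handle tops are at z≈0.053, and the tokens are 120 mm apart. I'll turn the tool so that its y lies along tray x, then fly over to the bar.

```bash
python3 -m crank '[[[0,0,0],[0,0,0.139]],[[0,0,0],[0,0,0.139]],[[0,0,0],[0,0,0.139]],[[0,0,0],[0,0,0.139]],[[0,0,0],[0,0,0.139]],[[0,0,0],[0,0,0.139]],[[0,0,0],[0,0,0.139]],[[0,0,0],[0,0,0.139]],[[0,0,0],[0,0,0.137]]]'
python3 -m crank '[[[-41,22,0],[0,0,0]],[[-41,22,0],[0,0,0]],[[-41,22,0],[0,0,0]],[[-41,22,0],[0,0,0]],[[-41,22,0],[0,0,0]],[[-41,22,0],[0,0,0]],[[-41,22,0],[0,0,0]],[[-41,22,0],[0,0,0]],[[-41,22,0],[0,0,0]],[[-41,22,0],[0,0,0]],[[-41,22,0],[0,0,0]]]'
python3 -m crank '[[[-42,22,5],[0,0,0]],[[-42,22,5],[0,0,0]],[[-42,22,5],[0,0,0]],[[-42,22,5],[0,0,0]],[[0,0,0],[0,0,0]],[[0,0,0],[0,0,0]]]'
python3 - <<'E'
from plant import get_state,capture
from h import *
s=get_state();print(s["tcp_pos"],s["orientation"],s["force"],s["clock"])
c=capture("wrist");np.savez("w0.npz",**c,p=s["tcp_pos"],o=s["orientation"]);cv2.imwrite("pics/w0.png",c["pixels"][:,:,::-1])
E
```

```text
clock: 1.0
tcp_pos: [0.1682, 0.6537, 0.4043]
orientation: [-3.141, 0.001, 1.635]
force: [0.2, 0.1, -0.4]
grip_width: 0.998
grip_force: 0.0
clock: 2.1
tcp_pos: [0.4416, 0.2189, 0.4047]
orientation: [3.141, -0.0, 1.641]
force: [0.7, 1.2, 0.4]
grip_width: 1.002
grip_force: 0.0
clock: 2.7
tcp_pos: [0.5409, 0.0586, 0.3841]
orientation: [-3.14, -0.0, 1.639]
force: [0.4, 0.8, 0.9]
grip_width: 1.001
grip_force: 0.0
[0.54090909 0.05855625 0.38413528] [-3.14030794e+00 -1.84928764e-04  1.63872524e+00] [0.44320529 0.81558807 0.85281567] 2.7
```

View pics/w0.png

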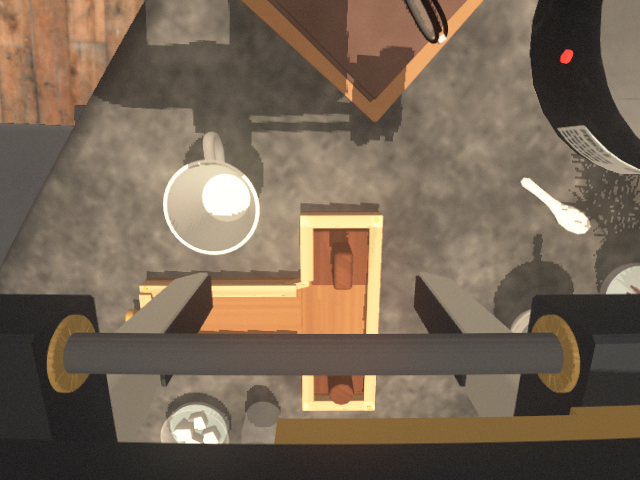

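The wrist view shows the cross row running vertically and aligned with the tool, with the bar handle at (343,265) and the round knob at (341,390). I'll refine both from this closer view.

```bash
cat >> h.py <<'E'
from scipy.spatial.transform import Rotation as Rn
def wT(c):
    T=np.eye(4);T[:3,:3]=Rn.from_euler("xyz",c["o"]).as_matrix();T[:3,3]=c["p"];return T@c["T_tool_cam"]
O=np.array([.571,-.043]);A=.070;M=np.array([[np.cos(A),np.sin(A)],[-np.sin(A),np.cos(A)]])
tray=lambda p:(np.asarray(p)[...,:2]-O)@M.T*1000
E
python3 - <<'E'
from h import *
c=dict(np.load("w0.npz"));T=wT(c)
v,u=np.mgrid[:480,:640];o,d=ray(c,np.c_[u.ravel(),v.ravel()],T);P=(o+d*c["depth"].reshape(-1,1)).reshape(480,640,3)
k=np.zeros((480,640),bool);k[225:300,320:365]=1;k[370:405,320:362]=1
m=(k&(P[...,2]>.046)&(P[...,2]<.06)).astype(np.uint8);N,l,st,ce=cv2.connectedComponentsWithStats(m)
for i in range(1,N):
    if st[i,4]>20:
        q=P[l==i];mm=(q.min(0)+q.max(0))/2;print(st[i],ce[i].round(1),q.mean(0).round(4),mm.round(4),(q.max(0)-q.min(0)).round(3),"tray",tray(q.mean(0)).round(1))
hsv=cv2.cvtColor(c["pixels"],cv2.COLOR_RGB2HSV);mk=cv2.inRange(hsv,(14,60,170),(30,170,255));z=np.zeros_like(mk);z[205:415,298:386]=mk[205:415,298:386]
ys,xs=np.nonzero(z)
L=[];R=[]
for r in list(range(240,275)):
    x=np.nonzero(z[r])[0]
    if len(x): L.append((x.min()-.5,r));R.append((x.max()+.5,r))
for n,e in(("near",L),("far",R)): print(n,tray(plane(c,np.median(np.array(e),0)[None],.021,T)).round(1), [tray(plane(c,np.array(x,float)[None],.021,T)).round(1).tolist() for x in (e[0],e[-1])])
tl=[r for r in range(205,415) if (z[r,310:370]>0).sum()>20];print(tl[0],tl[-1],tray(plane(c,[[342,tl[0]-.5],[342,tl[-1]+.5]],.021,T)).round(1))
E
```

```text
[333 250  20  40 746] [342.1 269.5] [0.5671 0.021  0.0541] [0.5673 0.0197 0.0516] [0.017 0.034 0.011] tray [ 0.6 64.1]
[328 378  26  27 546] [340.5 391.3] [ 0.5761 -0.098   0.0534] [ 0.5765 -0.1     0.0516] [0.024 0.024 0.011] tray [  1.2 -55.2]
near [[-37.4  65. ]] [[[-38.1, 81.2]], [[-36.6, 48.3]]]
far [[39.4 64.8]] [[[39.7, 81.0]], [[39.2, 48.1]]]
215 410 [[   2.2  104.8]
 [   5.7 -102.1]]
```

```bash
python3 -m crank '[[[-20,12,20],[0,0,0]],[[-21,11,20],[0,0,0]],[[0,0,25],[0,0,0]],[[0,0,25],[0,0,0]],[[0,0,25],[0,0,0]],[[0,0,15],[0,0,0]],[[0,0,0],[0,0,0]],[[0,0,0],[0,0,0]]]'
python3 - <<'E'
from h import *
t=dict(np.load("top0.npz"));v,u=np.mgrid[:480,:640];o,d=ray(t,np.c_[u.ravel(),v.ravel()]);P=o+d*t["depth"].reshape(-1,1)
for z in(.06,.1):
    q=P[(P[:,2]>z)&(P[:,0]<.72)&(P[:,0]>.3)&(P[:,1]<.15)&(P[:,1]>-.25)];print(z,len(q),q.min(0).round(3) if len(q) else "", q[q[:,0].argsort()][:3].round(3))
E
```

```text
clock: 3.55
tcp_pos: [0.5666, 0.0207, 0.2558]
orientation: [3.141, 0.0, 1.642]
force: [-0.9, 0.6, 0.6]
grip_width: 1.0
grip_force: 0.0
0.06 1697 [ 0.421 -0.186  0.06 ] [[0.421 0.059 0.061]
 [0.421 0.06  0.062]
 [0.421 0.064 0.061]]
0.1 1227 [ 0.467 -0.074  0.886] [[ 0.467 -0.074  0.886]
 [ 0.467 -0.074  0.886]
 [ 0.467 -0.074  0.886]]
```

No obstacles are tall enough to matter, so I'll descend and grip the bar.

```bash
python3 -m crank '[[[-1,0,15],[0,0,0]],[[0,0,14],[0,0,0]],[[0,0,14],[0,0,0]],[[0,0,0],[0,0,0]]]' 40
python3 -m crank '[[[0,0,0],[0,0,0]],[[0,0,0],[0,0,0]],[[0,0,0],[0,0,0]],[[0,0,0],[0,0,0]],[[0,0,0],[0,0,0]],[[0,0,0],[0,0,0]]]' 14
```

```text
clock: 3.95
tcp_pos: [0.5659, 0.019, 0.209]
orientation: [-3.138, -0.0, 1.641]
force: [0.6, -0.6, 0.5]
grip_width: 0.707
grip_force: 0.0
clock: 4.55
tcp_pos: [0.5666, 0.019, 0.2119]
orientation: [3.141, 0.0, 1.641]
force: [0.8, 0.2, 0.3]
grip_width: 0.19
grip_force: 0.2
```

```bash
python3 -m crank '[[[0,0,0],[0,0,0]],[[0,0,0],[0,0,0]],[[0,0,0],[0,0,0]]]' 10
```

```text
clock: 4.85
tcp_pos: [0.5666, 0.019, 0.2119]
orientation: [3.141, 0.0, 1.641]
force: [0.4, 0.4, 2.4]
grip_width: 0.169
grip_force: 30.0
```

The bar is gripped (15.7 mm, 30 N). I'll slide it to the middle of the row.

```bash
python3 -m crank '[[[-4,0,0],[0,0,0]],[[-6,0,0],[0,0,0]],[[-6,0,0],[0,0,0]],[[-6,0,0],[0,0,0]]]'
python3 -m crank '[[[-6,0,0],[0,0,0]],[[-6,0,0],[0,0,0]],[[-6,0,0],[0,0,0]],[[-6,0,0],[0,0,0]],[[-6,0,0],[0,0,0]],[[-5,0,0],[0,0,0]],[[-4,0,0],[0,0,0]],[[0,0,0],[0,0,0]],[[0,0,0],[0,0,0]]]'
python3 - <<'E'
from plant import get_state,capture
from h import *
s=get_state();print(s["tcp_pos"],s["force"],tray(s["tcp_pos"]))
c=capture("wrist");np.savez("w1.npz",**c,p=s["tcp_pos"],o=s["orientation"]);t=capture("top")
a=c["pixels"];b=cv2.resize(t["pixels"][180:340,220:370],None,fx=2,fy=2,interpolation=3)
im=np.zeros((480,800,3),np.uint8);im[:,:500]=a[:,100:600];im[:320,500:]=b;cv2.imwrite("pics/w1.png",im[:,:,::-1])
E
```

```text
clock: 5.25
tcp_pos: [0.5682, -0.0035, 0.2119]
orientation: [3.141, -0.0, 1.641]
force: [-0.4, 1.5, 3.8]
grip_width: 0.166
grip_force: 30.0
clock: 6.15
tcp_pos: [0.5709, -0.0425, 0.2119]
orientation: [3.141, 0.001, 1.64]
force: [-0.2, -1.5, 4.7]
grip_width: 0.167
grip_force: 30.0
[ 0.57088594 -0.04248374  0.21189517] [-0.18088243 -1.47211866  4.72181224] [-0.07767568  0.52297527]
```

View pics/w1.png

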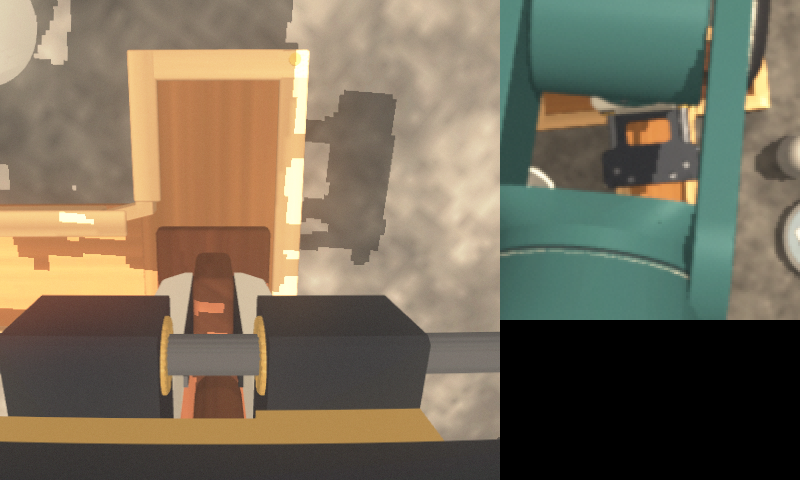

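The slab's +y edge is at about (213,227) in the crop, u=313. The tray end's outer edge is at v≈50. That lets me check the centring against the tray itself.

```bash
python3 - <<'E'
from h import *
c=dict(np.load("w1.npz"));T=wT(c);g=cv2.cvtColor(c["pixels"],cv2.COLOR_RGB2GRAY).astype(float)
col=g[:,285:300].mean(1);print("slab edge",[ (r,round(col[r+1]-col[r-1])) for r in range(215,240) if abs(col[r+1]-col[r-1])>10])
col=g[:,300:360].mean(1);print("slab edge2",[ (r,round(col[r+1]-col[r-1])) for r in range(215,240) if abs(col[r+1]-col[r-1])>10])
col=g[:,280:370].mean(1);print("end",[ (r,round(col[r+1]-col[r-1])) for r in list(range(40,60))+list(range(72,90)) if abs(col[r+1]-col[r-1])>12])
for uv,z in(((293,227),.016),((340,227),.016),((320,50),.021),((320,79.),.021),((257,150),.021),((378,150),.021)): print(uv,z,tray(plane(c,[uv],z,T)).round(1))
E
```

```text
slab edge [(225, -33), (226, -52), (227, -20)]
slab edge2 [(225, -34), (226, -52), (227, -19)]
end [(48, 41), (49, 77), (50, 40), (77, -17), (78, -32), (79, -43), (80, -33)]
(293, 227) 0.016 [[-9.8 28.5]]
(340, 227) 0.016 [[12.1 28.5]]
(320, 50) 0.021 [[  2.4 103.9]]
(320, 79.0) 0.021 [[ 2.5 92.7]]
(257, 150) 0.021 [[-24.7  63.8]]
(378, 150) 0.021 [[27.6 63.7]]
```

The token is centred to within about 0.5 mm and square to the row. I'll loosen the fingers so the taper can guide it, then push it into the lane.

```bash
python3 -m crank '[[[0,0,0],[0,0,0]],[[0,0,0],[0,0,0]],[[0,0,0],[0,0,0]]]' 21
python3 -m crank '[[[0,-3,0],[0,0,0]],[[0,-4,0],[0,0,0]],[[0,-5,0],[0,0,0]],[[0,-5,0],[0,0,0]],[[0,-5,0],[0,0,0]]]'
python3 -m crank '[[[0,-5,0],[0,0,0]],[[0,-5,0],[0,0,0]],[[0,-4,0],[0,0,0]],[[0,-4,0],[0,0,0]]]'
```

```text
clock: 6.55
tcp_pos: [0.5707, -0.0419, 0.2114]
orientation: [-3.141, -0.0, 1.641]
force: [0.7, 0.5, -0.8]
grip_width: 0.224
grip_force: 0.0
clock: 7.05
tcp_pos: [0.5483, -0.0434, 0.2117]
orientation: [-3.142, 0.0, 1.641]
force: [0.6, 0.1, 0.5]
grip_width: 0.225
grip_force: 0.1
clock: 7.45
tcp_pos: [0.5306, -0.0447, 0.2118]
orientation: [3.142, 0.0, 1.641]
force: [0.5, 0.2, -1.2]
grip_width: 0.227
grip_force: 0.1
```

```bash
python3 -m crank '[[[0,-4,0],[0,0,0]],[[0,-4,0],[0,0,0]],[[0,-4,0],[0,0,0]],[[0,-4,0],[0,0,0]]]'
python3 -m crank '[[[0,-5,0],[0,0,0]],[[0,-5,0],[0,0,0]],[[0,-5,0],[0,0,0]],[[0,-5,0],[0,0,0]],[[0,-5,0],[0,0,0]]]'
python3 -m crank '[[[0,-5,0],[0,0,0]],[[0,-5,0],[0,0,0]],[[0,-5,0],[0,0,0]],[[0,-5,0],[0,0,0]]]'
```

```text
clock: 7.85
tcp_pos: [0.5146, -0.0458, 0.2117]
orientation: [-3.142, 0.0, 1.641]
force: [-0.2, -0.3, -0.3]
grip_width: 0.225
grip_force: 0.1
clock: 8.35
tcp_pos: [0.4896, -0.0475, 0.2118]
orientation: [3.142, 0.0, 1.641]
force: [0.3, 0.4, -0.4]
grip_width: 0.231
grip_force: 0.2
clock: 8.75
tcp_pos: [0.4697, -0.0489, 0.2118]
orientation: [3.141, -0.0, 1.641]
force: [-0.3, -0.4, 0.3]
grip_width: 0.226
grip_force: 0.2
```

```bash
python3 -m crank '[[[0,-3,0],[0,0,0]],[[0,-3,0],[0,0,0]],[[0,-2,0],[0,0,0]],[[0,-1,0],[0,0,0]]]'
python3 -m crank '[[[0,-1,0],[0,0,0]],[[0,-1,0],[0,0,0]]]'
python3 -m crank '[[[0,-1,0],[0,0,0]],[[0,-1,0],[0,0,0]]]'
python3 -m crank '[[[0,-1,0],[0,0,0]],[[0,0,0],[0,0,0]]]'
```

```text
clock: 9.15
tcp_pos: [0.461, -0.0495, 0.2118]
orientation: [3.141, 0.0, 1.641]
force: [0.3, -0.2, 0.3]
grip_width: 0.226
grip_force: 0.2
clock: 9.35
tcp_pos: [0.4591, -0.0497, 0.2118]
orientation: [3.142, 0.0, 1.641]
force: [0.9, 0.0, 0.5]
grip_width: 0.227
grip_force: 0.2
clock: 9.55
tcp_pos: [0.4571, -0.0498, 0.2118]
orientation: [3.142, 0.0, 1.641]
force: [0.3, 0.4, 0.4]
grip_width: 0.225
grip_force: 0.3
clock: 9.75
tcp_pos: [0.456, -0.0499, 0.2118]
orientation: [-3.142, 0.0, 1.641]
force: [0.9, 0.8, -0.4]
grip_width: 0.223
grip_force: 0.0
```

```bash
python3 -m crank '[[[0,-1,0],[0,0,0]],[[0,-0.5,0],[0,0,0]]]'
python3 -m crank '[[[0,-1,0],[0,0,0]],[[0,0,0],[0,0,0]]]'
```

```text
clock: 9.95
tcp_pos: [0.4545, -0.05, 0.2117]
orientation: [-3.142, -0.0, 1.641]
force: [-0.8, -0.9, 0.5]
grip_width: 0.229
grip_force: 0.2
clock: 10.15
tcp_pos: [0.4535, -0.05, 0.2117]
orientation: [-3.141, 0.0, 1.641]
force: [0.1, 0.2, -0.7]
grip_width: 0.224
grip_force: 0.0
```

```bash
python3 -c "
from h import *
t=dict(np.load('top0.npz'));g=t['pixels'].max(2)
for u in (296,300,306,310):
  c=g[295:325,u].astype(int);print(u,c.tolist())
print(tray(plane(t,[[302,305],[302,307],[302,309],[302,311],[302,330]],.02)).round(1))"
```

```text
296 [223, 223, 223, 224, 225, 224, 225, 225, 226, 226, 228, 226, 206, 96, 56, 55, 72, 146, 224, 230, 230, 230, 230, 231, 230, 229, 220, 221, 253, 254]
300 [228, 228, 228, 229, 230, 229, 230, 229, 231, 231, 230, 229, 205, 87, 54, 54, 75, 126, 171, 145, 152, 182, 185, 185, 183, 181, 177, 218, 253, 254]
306 [228, 228, 228, 228, 229, 228, 228, 229, 229, 228, 227, 211, 116, 62, 56, 80, 150, 223, 227, 227, 226, 227, 227, 227, 227, 216, 213, 253, 254, 253]
310 [223, 224, 224, 224, 224, 224, 224, 225, 224, 225, 223, 194, 85, 54, 58, 101, 178, 223, 226, 226, 226, 226, 227, 227, 224, 206, 216, 253, 254, 253]
[[-150.1   -0.7]
 [-153.5   -0.3]
 [-156.9   -0. ]
 [-160.3    0.3]
 [-192.3    3.3]]
```

The overhead view suggests the pad face is at about -154 mm, so contact should come roughly 11 mm further on. I'll advance and then feel for it.

```bash
python3 -m crank '[[[0,-1,0],[0,0,0]],[[0,-1,0],[0,0,0]]]'
python3 -m crank '[[[0,-1,0],[0,0,0]],[[0,-1,0],[0,0,0]]]'
python3 -m crank '[[[0,-1,0],[0,0,0]],[[0,0,0],[0,0,0]]]'
```

```text
clock: 10.35
tcp_pos: [0.4515, -0.0502, 0.2117]
orientation: [-3.142, -0.0, 1.641]
force: [0.3, -0.1, -0.2]
grip_width: 0.226
grip_force: 0.2
clock: 10.55
tcp_pos: [0.4495, -0.0503, 0.2117]
orientation: [-3.142, -0.0, 1.641]
force: [-0.1, 0.2, -0.5]
grip_width: 0.223
grip_force: 0.2
clock: 10.75
tcp_pos: [0.4485, -0.0504, 0.2118]
orientation: [-3.142, 0.0, 1.641]
force: [-0.4, -0.5, 0.1]
grip_width: 0.228
grip_force: 0.0
```

```bash
python3 -m crank '[[[0,-1,0],[0,0,0]],[[0,-0.5,0],[0,0,0]]]'
python3 -m crank '[[[0,-1,0],[0,0,0]],[[0,0,0],[0,0,0]]]'
```

```text
clock: 10.95
tcp_pos: [0.4471, -0.0505, 0.2118]
orientation: [3.141, 0.0, 1.641]
force: [1.3, -0.1, -0.1]
grip_width: 0.226
grip_force: 0.2
clock: 11.15
tcp_pos: [0.446, -0.0506, 0.2118]
orientation: [-3.142, 0.0, 1.641]
force: [0.8, -0.8, -0.0]
grip_width: 0.229
grip_force: 0.0
```

```bash
python3 -m crank '[[[0,-1,0],[0,0,0]],[[0,-0.5,0],[0,0,0]]]'
python3 -m crank '[[[0,-1,0],[0,0,0]],[[0,0,0],[0,0,0]]]'
```

```text
clock: 11.35
tcp_pos: [0.4446, -0.0507, 0.2118]
orientation: [3.142, -0.0, 1.641]
force: [-0.8, 0.6, 0.2]
grip_width: 0.229
grip_force: 0.2
clock: 11.55
tcp_pos: [0.4435, -0.0507, 0.2118]
orientation: [-3.142, 0.0, 1.641]
force: [0.5, -1.1, -1.2]
grip_width: 0.227
grip_force: 0.0
```

```bash
python3 -m crank '[[[0,-1,0],[0,0,0]],[[0,0,0],[0,0,0]]]'
python3 -m crank '[[[0,-1,0],[0,0,0]],[[0,0,0],[0,0,0]]]'
```

```text
clock: 11.75
tcp_pos: [0.4425, -0.0508, 0.2117]
orientation: [-3.142, 0.0, 1.641]
force: [-0.1, -0.9, 0.2]
grip_width: 0.225
grip_force: 0.0
clock: 11.95
tcp_pos: [0.4417, -0.0509, 0.2119]
orientation: [3.141, -0.0, 1.641]
force: [1.4, 1.3, 0.9]
grip_width: 0.223
grip_force: 0.9
```

Contact may be starting, so smaller steps from here.

```bash
python3 -m crank '[[[0,-0.5,0],[0,0,0]],[[0,0,0],[0,0,0]]]'
python3 -m crank '[[[0,-0.5,0],[0,0,0]],[[0,0,0],[0,0,0]]]'
```

```text
clock: 12.15
tcp_pos: [0.4413, -0.0509, 0.2119]
orientation: [3.141, 0.0, 1.641]
force: [3.8, 1.2, 0.3]
grip_width: 0.227
grip_force: 1.8
clock: 12.35
tcp_pos: [0.4408, -0.051, 0.2121]
orientation: [3.141, 0.0, 1.641]
force: [4.5, 1.2, 1.2]
grip_width: 0.23
grip_force: 2.5
```

```bash
python3 -m crank '[[[0,-0.5,0],[0,0,0]],[[0,-0.5,0],[0,0,0]],[[0,0,0],[0,0,0]]]'
python3 -m crank '[[[0,-0.5,0],[0,0,0]],[[0,0,0],[0,0,0]]]'
```

```text
clock: 12.65
tcp_pos: [0.44, -0.051, 0.2123]
orientation: [3.14, 0.0, 1.641]
force: [7.8, 2.0, 2.2]
grip_width: 0.226
grip_force: 3.6
clock: 12.85
tcp_pos: [0.4396, -0.0511, 0.2125]
orientation: [3.139, 0.0, 1.641]
force: [8.3, 1.8, 2.5]
grip_width: 0.224
grip_force: 4.2
```

```bash
python3 -m crank '[[[0,-0.5,0],[0,0,0]],[[0,-0.5,0],[0,0,0]],[[0,0,0],[0,0,0]],[[0,0,0],[0,0,0]],[[0,0,0],[0,0,0]],[[0,0,0],[0,0,0]]]'
```

```text
clock: 13.45
tcp_pos: [0.4389, -0.0511, 0.2128]
orientation: [3.138, 0.0, 1.641]
force: [11.1, 1.7, 3.4]
grip_width: 0.227
grip_force: 5.3
```

The bar is home: 11 N at the wrist gives at least 7 N on the pad, held for 0.4 s. I'll ease off slowly, open and rise.

```bash
python3 -m crank '[[[0,0.4,0],[0,0,0]],[[0,0.4,0],[0,0,0]],[[0,0.4,0],[0,0,0]],[[0,0.4,0],[0,0,0]],[[0,0.4,0],[0,0,0]],[[0,0.4,0],[0,0,0]],[[0,0.4,0],[0,0,0]],[[0,0.4,0],[0,0,0]],[[0,0.4,0],[0,0,0]],[[0,0.4,0],[0,0,0]],[[0,0.4,0],[0,0,0]],[[0,0,0],[0,0,0]]]'
python3 -m crank '[[[0,0,0],[0,0,0]],[[0,0,0],[0,0,0]],[[0,0,0],[0,0,0]]]' 36
python3 -m crank '[[[0,0,-20],[0,0,0]],[[0,0,-25],[0,0,0]],[[0,0,-20],[0,0,0]],[[0,0,0],[0,0,0]]]'
python3 - <<'E'
from plant import get_state
from h import *
s=get_state();p=s["tcp_pos"];print(p,s["force"])
d=np.array([.5765,-.1010])-p[:2];print("to round (tool x,y mm):",(M@d)[::-1]*1000)
E
```

```text
clock: 14.65
tcp_pos: [0.4424, -0.0508, 0.2115]
orientation: [-3.141, -0.0, 1.641]
force: [0.2, -0.6, 0.1]
grip_width: 0.225
grip_force: 0.0
clock: 14.95
tcp_pos: [0.4425, -0.0508, 0.2117]
orientation: [-3.141, -0.0, 1.641]
force: [0.3, -0.2, 0.1]
grip_width: 0.379
grip_force: 0.0
clock: 15.35
tcp_pos: [0.443, -0.0509, 0.2794]
orientation: [3.138, 0.001, 1.641]
force: [0.4, 0.1, 0.6]
grip_width: 0.39
grip_force: 0.0
[ 0.44296734 -0.05091913  0.27940642] [0.37295688 0.0662877  0.56413945]
to round (tool x,y mm): [-59.29787906 129.70284279]
```

```bash
python3 -m crank '[[[-14,32,0],[0,0,0]],[[-15,33,0],[0,0,0]],[[-15,33,0],[0,0,0]],[[-14,32,0],[0,0,0]],[[0,0,0],[0,0,0]],[[0,0,0],[0,0,0]]]' 60
python3 - <<'E'
from plant import get_state,capture
from h import *
s=get_state();print(s["tcp_pos"],tray(s["tcp_pos"]))
c=capture("wrist");t=capture("top");np.savez("w2.npz",**c,p=s["tcp_pos"],o=s["orientation"])
b=cv2.resize(t["pixels"][180:340,220:370],None,fx=2,fy=2,interpolation=3)
im=np.zeros((480,800,3),np.uint8);im[:,:500]=c["pixels"][:,100:600];im[:320,500:]=b;cv2.imwrite("pics/w2.png",im[:,:,::-1])
E
```

```text
clock: 15.95
tcp_pos: [0.5763, -0.0997, 0.2752]
orientation: [-3.139, -0.001, 1.641]
force: [-0.3, 0.1, 0.0]
grip_width: 0.645
grip_force: 0.0
[ 0.57629733 -0.09968223  0.2751657 ] [  1.31984154 -56.91392676]
```

View pics/w2.png

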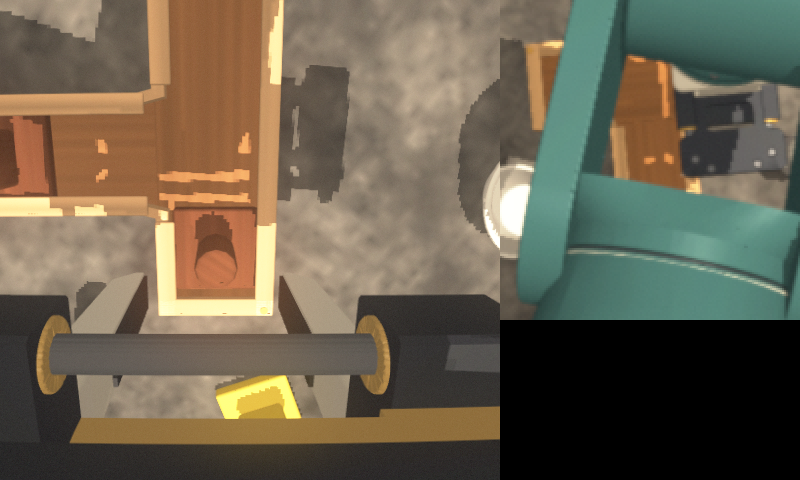

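The round token's knob top is at about (217,265) in the crop, u=317, and the bar token sits in the lane with its +x edge at u≈150. I'll compute both positions.

```bash
python3 - <<'E'
from h import *
c=dict(np.load("w2.npz"));T=wT(c)
for n,uv,z in(("knob",(317,265),.054),("barslab+x",(150,150),.0155),("round slab +y edge",(317,208),.016),("row end outer",(317,315),.021)): print(n,plane(c,[uv],z,T).round(4),tray(plane(c,[uv],z,T)).round(1))
v,u=np.mgrid[:480,:640];o,d=ray(c,np.c_[u.ravel(),v.ravel()],T);P=(o+d*c["depth"].reshape(-1,1)).reshape(480,640,3)
m=np.zeros((480,640),bool);m[235:290,290:345]=1;q=P[m&(P[...,2]>.049)&(P[...,2]<.06)];print(q.mean(0).round(4),((q.min(0)+q.max(0))/2).round(4),len(q),tray(q.mean(0)))
E
```

```text
knob [[ 0.5774 -0.0984  0.054 ]] [[  2.5 -55.7]]
barslab+x [[ 0.4718 -0.0449  0.0155]] [[-99.1   5. ]]
round slab +y edge [[ 0.5759 -0.0736  0.016 ]] [[  2.8 -30.9]]
row end outer [[ 0.5809 -0.1439  0.021 ]] [[   2.8 -101.3]]
[ 0.5766 -0.0995  0.0543] [ 0.5767 -0.1003  0.0528] 1395 [  1.59541255 -56.74507375]
```

The TCP is over the knob, so I'll descend and grip.

```bash
python3 -m crank '[[[0,0.5,20],[0,0,0]],[[0,0,20],[0,0,0]],[[0,0,14],[0,0,0]],[[0,0,9],[0,0,0]],[[0,0,0],[0,0,0]]]'
python3 -m crank '[[[0,0,0],[0,0,0]],[[0,0,0],[0,0,0]],[[0,0,0],[0,0,0]],[[0,0,0],[0,0,0]],[[0,0,0],[0,0,0]],[[0,0,0],[0,0,0]],[[0,0,0],[0,0,0]],[[0,0,0],[0,0,0]]]' 18
```

```text
clock: 16.55
tcp_pos: [0.5763, -0.0994, 0.2128]
orientation: [-3.14, -0.0, 1.641]
force: [0.0, 0.1, 0.0]
grip_width: 0.646
grip_force: 0.0
clock: 17.35
tcp_pos: [0.5768, -0.0996, 0.214]
orientation: [3.141, 0.0, 1.641]
force: [-0.7, 0.4, 3.7]
grip_width: 0.249
grip_force: 30.0
```

```bash
python3 -m crank '[[[4,0,0],[0,0,0]],[[6,0,0],[0,0,0]],[[6,0,0],[0,0,0]],[[6,0,0],[0,0,0]],[[6,0,0],[0,0,0]]]'
python3 -m crank '[[[6,0,0],[0,0,0]],[[6,0,0],[0,0,0]],[[6,0,0],[0,0,0]],[[6,0,0],[0,0,0]],[[5,0,0],[0,0,0]],[[0,0,0],[0,0,0]],[[0,0,0],[0,0,0]]]'
python3 -m crank '[[[0,0,0],[0,0,0]],[[0,0,0],[0,0,0]],[[0,0,0],[0,0,0]]]' 28
python3 - <<'E'
from plant import get_state,capture
from h import *
s=get_state();print(tray(s["tcp_pos"]))
c=capture("wrist");np.savez("w3.npz",**c,p=s["tcp_pos"],o=s["orientation"]);cv2.imwrite("pics/w3.png",c["pixels"][:,:,::-1])
E
```

```text
clock: 17.85
tcp_pos: [0.5748, -0.071, 0.214]
orientation: [3.141, 0.0, 1.641]
force: [0.6, -3.2, 4.9]
grip_width: 0.252
grip_force: 30.0
clock: 18.55
tcp_pos: [0.5728, -0.0418, 0.214]
orientation: [3.141, -0.001, 1.641]
force: [-0.1, 3.7, 4.9]
grip_width: 0.251
grip_force: 30.0
clock: 18.85
tcp_pos: [0.5726, -0.0425, 0.2134]
orientation: [-3.141, -0.0, 1.641]
force: [-0.5, -0.1, -0.1]
grip_width: 0.301
grip_force: 0.0
[1.64613557 0.41821945]
```

View pics/w3.png

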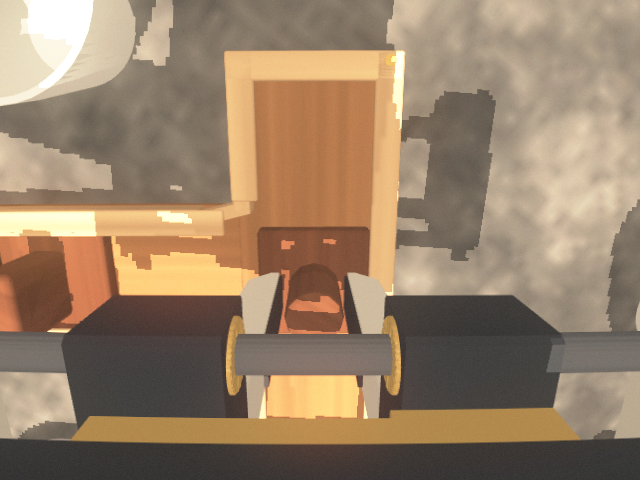

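The round token is centred and square, with its slab edge at (313,227) just as the bar's was. I'll push it into the lane.

```bash
python3 -m crank '[[[0,-3,0],[0,0,0]],[[0,-4,0],[0,0,0]],[[0,-5,0],[0,0,0]],[[0,-5,0],[0,0,0]],[[0,-5,0],[0,0,0]]]'
python3 -m crank '[[[0,-5,0],[0,0,0]],[[0,-4,0],[0,0,0]],[[0,-4,0],[0,0,0]],[[0,-4,0],[0,0,0]]]'
```

```text
clock: 19.4
tcp_pos: [0.5503, -0.0443, 0.2138]
orientation: [3.142, 0.0, 1.641]
force: [0.7, -0.1, 0.8]
grip_width: 0.303
grip_force: 0.2
clock: 19.8
tcp_pos: [0.5336, -0.0454, 0.2138]
orientation: [3.141, 0.0, 1.641]
force: [1.7, -0.2, 0.2]
grip_width: 0.301
grip_force: 0.2
```

```bash
python3 -m crank '[[[0,-4,0],[0,0,0]],[[0,-4,0],[0,0,0]],[[0,-4,0],[0,0,0]],[[0,-4,0],[0,0,0]]]'
python3 -m crank '[[[0,-4,0],[0,0,0]],[[0,-4,0],[0,0,0]],[[0,-2,0],[0,0,0]],[[0,-1,0],[0,0,0]],[[0,0,0],[0,0,0]]]'
```

```text
clock: 20.2
tcp_pos: [0.5176, -0.0465, 0.2137]
orientation: [-3.142, -0.0, 1.641]
force: [1.1, 0.3, -0.5]
grip_width: 0.302
grip_force: 0.3
clock: 20.7
tcp_pos: [0.5069, -0.0473, 0.2138]
orientation: [-3.142, 0.0, 1.641]
force: [0.8, 0.3, 0.3]
grip_width: 0.304
grip_force: 0.0
```

```bash
python3 -m crank '[[[0,-1.5,0],[0,0,0]],[[0,-1.5,0],[0,0,0]],[[0,-1.5,0],[0,0,0]],[[0,-1.5,0],[0,0,0]]]'
python3 -m crank '[[[0,-1,0],[0,0,0]],[[0,-1,0],[0,0,0]],[[0,0,0],[0,0,0]]]'
```

```text
clock: 21.1
tcp_pos: [0.5009, -0.0477, 0.2138]
orientation: [3.142, 0.0, 1.641]
force: [0.8, 0.3, 0.5]
grip_width: 0.303
grip_force: 0.4
clock: 21.4
tcp_pos: [0.4989, -0.0479, 0.2137]
orientation: [-3.141, -0.0, 1.641]
force: [0.1, 0.8, -0.2]
grip_width: 0.302
grip_force: 0.0
```

```bash
python3 -m crank '[[[0,-1,0],[0,0,0]],[[0,0,0],[0,0,0]]]'
python3 -m crank '[[[0,-1,0],[0,0,0]],[[0,0,0],[0,0,0]]]'
```

```text
clock: 21.6
tcp_pos: [0.4979, -0.048, 0.2137]
orientation: [-3.141, -0.0, 1.641]
force: [-0.6, -0.3, 0.3]
grip_width: 0.301
grip_force: 0.0
clock: 21.8
tcp_pos: [0.4969, -0.048, 0.2137]
orientation: [-3.141, 0.0, 1.641]
force: [-0.0, -0.9, 0.3]
grip_width: 0.302
grip_force: 0.0
```

```bash
python3 -m crank '[[[0,-1,0],[0,0,0]],[[0,0,0],[0,0,0]]]'
python3 -m crank '[[[0,-1,0],[0,0,0]],[[0,0,0],[0,0,0]]]'
```

```text
clock: 22.0
tcp_pos: [0.496, -0.0481, 0.2139]
orientation: [3.141, 0.0, 1.641]
force: [1.1, 0.4, 0.2]
grip_width: 0.3
grip_force: 1.1
clock: 22.2
tcp_pos: [0.4952, -0.0481, 0.2141]
orientation: [3.14, 0.0, 1.641]
force: [5.3, 0.5, 1.6]
grip_width: 0.303
grip_force: 2.6
```

Contact with the pair. I'll press on in small steps.

```bash
python3 -m crank '[[[0,-0.5,0],[0,0,0]],[[0,-0.5,0],[0,0,0]],[[0,0,0],[0,0,0]]]'
python3 -m crank '[[[0,-0.5,0],[0,0,0]],[[0,-0.5,0],[0,0,0]],[[0,0,0],[0,0,0]],[[0,0,0],[0,0,0]],[[0,0,0],[0,0,0]]]'
```

```text
clock: 22.5
tcp_pos: [0.4944, -0.0482, 0.2144]
orientation: [3.139, 0.0, 1.641]
force: [7.9, 0.5, 2.5]
grip_width: 0.303
grip_force: 3.7
clock: 23.0
tcp_pos: [0.4936, -0.0483, 0.2147]
orientation: [3.138, 0.0, 1.641]
force: [9.9, 0.9, 4.4]
grip_width: 0.303
grip_force: 4.7
```

```bash
python3 -m crank '[[[0,-0.5,0],[0,0,0]],[[0,-0.5,0],[0,0,0]],[[0,0,0],[0,0,0]],[[0,0,0],[0,0,0]],[[0,0,0],[0,0,0]],[[0,0,0],[0,0,0]],[[0,0,0],[0,0,0]]]'
```

```text
clock: 23.7
tcp_pos: [0.4928, -0.0483, 0.215]
orientation: [3.137, 0.0, 1.641]
force: [11.8, 1.6, 4.2]
grip_width: 0.302
grip_force: 5.7
```

```bash
python3 -m crank '[[[0,-0.5,0],[0,0,0]],[[0,0,0],[0,0,0]],[[0,0,0],[0,0,0]],[[0,0,0],[0,0,0]],[[0,0,0],[0,0,0]]]'
python3 -m crank '[[[0,0.3,0],[0,0,0]],[[0,0.3,0],[0,0,0]],[[0,0.3,0],[0,0,0]],[[0,0.3,0],[0,0,0]],[[0,0.3,0],[0,0,0]],[[0,0.3,0],[0,0,0]],[[0,0.3,0],[0,0,0]],[[0,0.3,0],[0,0,0]],[[0,0.3,0],[0,0,0]],[[0,0.3,0],[0,0,0]],[[0,0.3,0],[0,0,0]],[[0,0.3,0],[0,0,0]]]'
python3 -m crank '[[[0,0.3,0],[0,0,0]],[[0,0.3,0],[0,0,0]],[[0,0.3,0],[0,0,0]],[[0,0.3,0],[0,0,0]],[[0,0.3,0],[0,0,0]],[[0,0.3,0],[0,0,0]],[[0,0,0],[0,0,0]]]'
```

```text
clock: 24.2
tcp_pos: [0.4924, -0.0484, 0.2151]
orientation: [3.137, 0.0, 1.641]
force: [13.1, 1.9, 5.8]
grip_width: 0.302
grip_force: 6.3
clock: 25.4
tcp_pos: [0.4952, -0.0482, 0.2139]
orientation: [3.141, 0.0, 1.641]
force: [4.9, -0.3, 1.0]
grip_width: 0.305
grip_force: 2.1
clock: 26.1
tcp_pos: [0.4967, -0.048, 0.2134]
orientation: [-3.141, -0.0, 1.641]
force: [-0.5, -0.2, 0.1]
grip_width: 0.301
grip_force: 0.0
```

The pair was pressed home at 13 N and then eased off. I'll open slightly, rise clear and check.

```bash
python3 -m crank '[[[0,0,0],[0,0,0]],[[0,0,0],[0,0,0]],[[0,0,0],[0,0,0]]]' 34
python3 -m crank '[[[0,0,-15],[0,0,0]],[[0,0,-25],[0,0,0]],[[0,0,-30],[0,0,0]],[[0,0,-30],[0,0,0]],[[40,0,-20],[0,0,0]],[[45,0,0],[0,0,0]],[[45,0,0],[0,0,0]],[[45,0,0],[0,0,0]],[[45,0,0],[0,0,0]],[[0,0,0],[0,0,0]],[[0,0,0],[0,0,0]]]'
python3 - <<'E'
from plant import get_state,capture
from h import *
s=get_state();c=capture("wrist");t=capture("top");sc=capture("scene");np.savez("t4.npz",**t)
im=np.zeros((600,800,3),np.uint8)
im[:480,:450]=cv2.resize(t["pixels"][180:340,220:370],(450,480),interpolation=3)
im[:300,450:]=cv2.resize(sc["pixels"][170:300,190:342],(350,300),interpolation=3)
im[300:,450:]=cv2.resize(c["pixels"],(350,300))
cv2.imwrite("pics/f.png",im[:,:,::-1]);print(s["force"])
E
```

```text
clock: 26.4
tcp_pos: [0.4968, -0.048, 0.2137]
orientation: [-3.141, 0.0, 1.641]
force: [-0.4, -0.1, 0.4]
grip_width: 0.368
grip_force: 0.0
clock: 27.5
tcp_pos: [0.4812, 0.1722, 0.3346]
orientation: [3.141, 0.0, 1.643]
force: [0.5, -0.2, -0.6]
grip_width: 0.365
grip_force: 0.0
[ 0.50713714 -0.1575341  -0.63653362]
```

View pics/f.png

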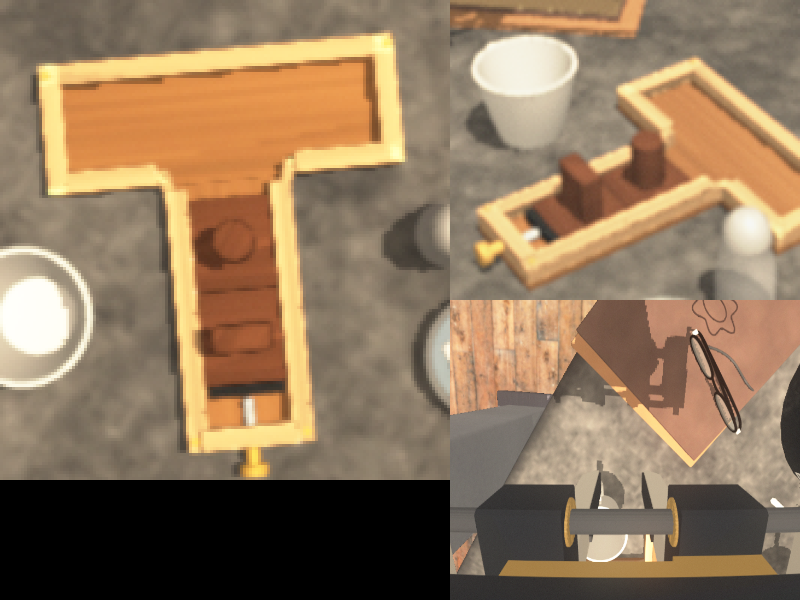

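The final view shows both tokens in the lane. The bar is against the pad at (240,340) in the crop, with the round token touching it at (232,242). The cup, shaker and dish are undisturbed and the gripper is clear, so I'm handing in.

```bash
python3 -c "from plant import close_job; print(close_job())"
```

```text
the job is handed in; nothing more can be done
None
```

The job is done and handed in: the bar token was pressed home first (wrist force 11 N), then the pair with the round token (13 N), and both were left touching in the lane with the gripper clear and the cup, shaker and dish untouched, in about 28 s.

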